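Hang the ring carriers to cool and set the fan

TASK

Hang both ring carriers over the bar of the cooling stand, straddling it squarely like saddles: the wide one on the half of the bar next to the fan, the narrow one on the other half, past the stop collar; lower them on, do not drop them. Once both hang there, slide the grip on the fan's speed box along its track until it stands level with the small steel pointer. Leave the jar, the tin, the brass mould and the scraper where they are.

Things in the scene. Friction and masses are not known exactly. Their poses are not given: they have to be found in the camera images.
- wide_carrier: Wide ring carrier, loose, under 0.5 kg: inverted U (saddle) of 3 mm steel strip standing on its feet. 125 tall, 70 wide (y), 46 over the legs (x: grasp there from above; legs plain from 52 to 107 up). Gap inside 40, open below; crown 14 flat with 45-degree shoulders. Feet 72 overall in x. Two black-filled brass rings, 26 across, low on each leg. Origin: centre of footprint, z up.
- wide_carrier_crown (a point): Underside of the wide carrier's crown, at its middle: the spot that rests on the bar. 122 above the feet, 3 below the top.
- narrow_carrier: Narrow ring carrier, loose, under 0.3 kg: same shape and materials, but 100 tall and 38 wide (y); 46 over the legs (x: grasp there from above; legs plain from 40 to 82 up), gap inside 40, feet 72 overall in x, one brass ring low on each leg. Origin: centre of footprint, z up.
- narrow_carrier_crown (a point): Underside of the narrow carrier's crown, at its middle: the spot that rests on the bar. 97 above the feet, 3 below the top.
- cooling_stand: Cooling stand, fixed: grey foot plate 120 (x) by 370 (y) by 12, two posts 340 apart carrying a round steel bar, 14 in diameter, along its y, axis 148 above the bench. A dark stop collar, 30 in diameter, 10 long, at mid bar leaves two halves of 158 clear length. Highest point: collar top, 163. Origin: centre of the underside.
- bar_mid (a point): The middle of the bar, on its axis, 148 above the bench, inside the collar; its y axis runs along the bar, z up. A crown that rests on the bar is 7 above this height.
- fan: The fan, fixed: white square axial fan 100 by 40 by 100 tall with dark round grilles, standing 235 from the bar's middle, off one end of the bar (either end; the jar stands off the other). Origin: centre of the underside.
- speed_box: The fan's speed box, fixed: white box 90 (x) by 190 (y) by 50 tall, with an aluminium track 40 by 170 by 14 along its y on top. Origin: centre of the underside.
- fan_slider (a joint): Travel of the black slider grip along the track: 0 at the track's end towards the box's -y, 0.12 m at the end towards its +y. The grip stands 60 mm to the -y side of the box's centre at 0. It stays where it is left; about 1.5 N moves it.
- fan_slider_top (a point): Centre of the top of the slider grip, a black block 28 (x) by 20 (y) by 40 tall; its top is 104.5 above the bench. It moves along the box's y.
- pointer: The small steel pointer, fixed to the top of the speed box beside the track (on the box's +x side): 14 by 12 by 14 tall, with a nose towards the track. Origin: centre of its underside under the nose, y along the track. The slider grip is set when its centre is level with it along y.
- jar: Bystander, loose: closed glass jar with white cap, 68 across, 90 tall. Origin: centre of the underside.
- tin: Bystander, loose: metal sample tin 64 across, 55 tall. Origin: centre of the underside.
- mould: Bystander, loose: flat brass mould frame, 86 by 40 by 12. Origin: centre of the underside.
- scraper: Bystander, loose: spatula-shaped scraper with dark wooden handle, 240 long, lying at the right-hand side. Origin: its middle, on the bench.
Things that resemble listed ones, but are neither listed nor needed, are in the scene too. Leave any green or pink look-alike of the speed_box alone.

How it is judged:
By the outcome, as a careful person would: the job done as asked, in the order asked, and still so for the second after the job is handed in, with the robot touching nothing.
It also fails if it takes over 64 s, if anything falls off the work surface, if the arm or the gripper's body presses on something with over 40 N, if the wrist force passes 120 N, or if a joint passes its speed limit or range.

ROBOT

A 6-joint arm with a two-finger parallel gripper is mounted at the origin on the work surface. World frame = base frame: x ahead of the robot, y to its left, z up, the work surface at z = 0. Lengths are in m, angles in rad, forces in N, time in s.
With the tool pointing down it reaches from about 0.275 to 0.75 m from the base axis. Payload 10.2 kg.
Tool frame: the origin (TCP) lies midway between the tips of the shut fingers; the grasp point (between the pads) lies 19 mm behind it; z points along the fingers, y is the line along which they close (so a half turn about z gives the same grasp; the last joint's range is limited). The gripper opens to 85 mm and grips with 20 to 120 N. Pads are 22 mm wide; open, the fingers measure 114 mm over their backs; the gripper's body (76 mm by 85 mm) begins 54 mm behind the grasp point. The pads swing forward as they close: fully open they stand 13 mm farther back than shut.
Start: joints at [-1.468, 0.313, 1.498, -0, 1.331, -0.223], TCP at [0.168, -0.497, 0.231] pointing down, gripper open.
Joint ranges: [-2.94, 2.94], [-0.97, 2.17], [0.19, 2.56], [-1.23, 4.37], [0.02, 3.11], [-2.88, 2.88]. Speed limits (rad/s): [2.39, 2.39, 3.01, 3.14, 3.14, 3.14].

INTERFACE

Orientations are given as a unit quaternion [w, x, y, z].
In Python, from station import arm gives the robot as it stands.
- The arm moves only by the shell command python3 -m creep 'ROWS' [OPENING] [FORCE]. ROWS is JSON, a list of rows, each an object of numbers: "x", "y", "z": the shift along the tool's x, y, z in units of 20 mm (1.0 is 20 mm); "wx", "wy", "wz": the turn, a rotation vector about the tool's x, y, z in units of pi rad (1.0 is pi rad). In form: [{"x": .., "y": .., "z": .., "wx": .., "wy": .., "wz": ..}, ...]. A call has 1 to 12 rows; each row shifts and turns the commanded pose from where the row before left it, along the tool's axes as they then stand; what a row does not reach is not made up. A row lasts 1/12 s, in which the tool goes at most 41.7 mm and 7.16 degrees, less where a joint would pass 70% of its speed; a pose out of reach is approached as far as the arm can. A call with a number of a shift or a turn outside -1 to 1 is refused whole. A call with a gripper value outside its range is refused whole. OPENING is the opening, from -1 (shut) to 1 (fully open), set as the call begins (- or left out, the last holds). The fingers move at their own pace and stop on an object; FORCE is the grip in N (left out, the last holds). Time passes only in rows, so rows that do not move let the fingers close. It gives the time, the measured TCP pose, the force, the opening and the grip force at its end, in the units of the state.
- arm.read_state(): the state, without advancing time (a new reading comes with each control period).
- arm.grab_frame(name): name is "scene" or "top"; returns (picture, depth): 480x640x3 uint8, blue, green, red; 480x640 float32, m along the optical axis (not along the pixel's ray), 0 where there is no reading.
- arm.camera_model(name): a dict with "mtx" (3x3 intrinsics, pixels), "T" (4x4, takes a point from camera to world coordinates). Camera axes: x right, y up, looking along -z (the intrinsics and any distortion apply to the point x, -y, -z); pixel columns grow to the right and rows downward; lengths in m; the calibration is good to about 2 mm. A picture is of the moment at which its call begins. camera_model takes no time and is no camera call.
- arm.sign_off(): hands the job in; it is judged then, once.
The state is a dict: "time_s": time; "joint_positions": joint angles; "qvel": joint speeds; "joint_efforts": joint torques, N m; "eef_pos": TCP position; "orientation": TCP orientation; "force": force on the tool from outside, world axes, zero at the start; "wrist_torque": the same for the moment, N m; "opening": opening from 0.0 (shut) to 1.0 (fully open); "grip_force": force on a finger pad.
Only numpy, scipy, OpenCV 4.12 (cv2) and the standard library are available. Lean on these libraries where they do the work, as an engineer would, in place of code of your own. Each camera call takes 0.05 s, during which the arm holds its last target. There are 200 camera calls.

## Working session

There is one attempt and no reset: what is moved stays moved. The work goes in short steps, Python scripts to look and compute and a shell command to move; the robot and the scene stay as the last step left them, time stands still between calls to the robot, and variables do not carry over. Pictures are saved under pics/ and viewed, at most 10 in all, crops included, and the job is handed in when it is done.

```bash
mkdir -p pics; ls
python3 - <<'E'
from station import arm
import cv2,numpy as np
for n in("scene","top"):
    p,d=arm.grab_frame(n); cv2.imwrite(f"pics/{n}0.png",p); np.save(f"pics/{n}0.npy",d)
    m=arm.camera_model(n); print(n,{k:np.round(v,4).tolist() if not isinstance(v,str) else v for k,v in m.items()})
s=arm.read_state(); print(s['time_s'],s['eef_pos'],s['orientation'],s['opening'])
E
```

```text
pics
scene {'mtx': [[593.4081, 0.0, 323.2188], [0.0, 593.4081, 226.8366], [0.0, 0.0, 1.0]], 'T': [[0.6078, -0.5213, 0.5991, 1.3507], [0.794, 0.4096, -0.4491, -0.5978], [-0.0113, 0.7487, 0.6628, 1.1108], [0.0, 0.0, 0.0, 1.0]]}
top {'mtx': [[516.0335, 0.0, 318.3076], [0.0, 516.0335, 237.3986], [0.0, 0.0, 1.0]], 'T': [[-0.0249, 0.9983, -0.0518, 0.3584], [-0.9997, -0.025, -0.0015, 0.0829], [-0.0028, 0.0518, 0.9987, 1.6393], [0.0, 0.0, 0.0, 1.0]]}
0.1 [ 0.16798669 -0.49716621  0.23080052] [-5.64759094e-04  9.86765080e-01  1.62155346e-01  3.69840083e-05] 1.0003152747394075
```

View pics/scene0.png

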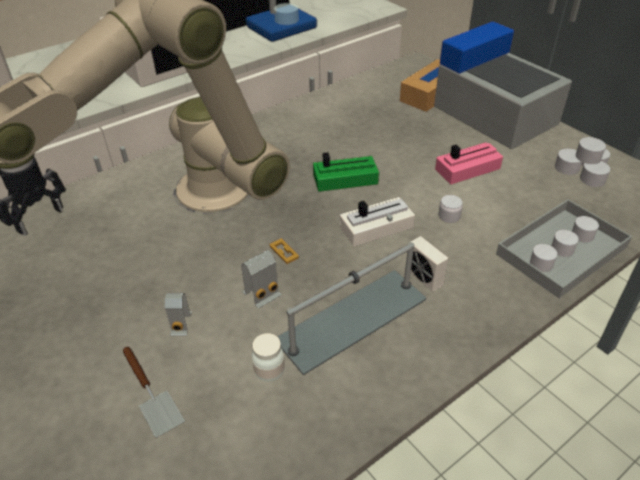

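View pics/top0.png

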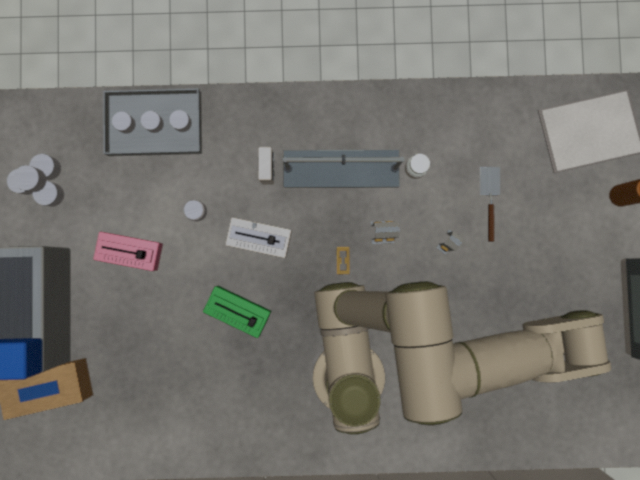

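Top view: the wide carrier is at (386,231), narrow at (449,241) and bar from (284,160) to (402,160) with its collar at (343,160). The fan is at (265,163), off the left (+y) end, and the jar at (418,165). There are three candidates for the speed box: white (258,238), pink (128,252) and green (237,311). The white one fits: it has the steel pointer at (254,225). Enlarging to confirm.

```bash
cat > h.py <<'E'
from station import arm
import cv2,numpy as np
def cloud(n,d):
    m=arm.camera_model(n);K=m['mtx'];T=m['T']
    v,u=np.mgrid[:480,:640]
    P=np.stack([(u-K[0,2])/K[0,0]*d,-(v-K[1,2])/K[1,1]*d,-d],-1)
    W=P@T[:3,:3].T+T[:3,3]; W[d==0]=np.nan; return W
def ray(n,u,v):
    m=arm.camera_model(n);K=m['mtx'];T=m['T']
    return T[:3,3],T[:3,:3]@np.array([(u-K[0,2])/K[0,0],-(v-K[1,2])/K[1,1],-1.])
def atz(n,u,v,z):
    o,r=ray(n,u,v); return o+r*(z-o[2])/r[2]
def tri(a,b):
    A=[];B=[]
    for n,(u,v) in(("top",a),("scene",b)):
        o,r=ray(n,u,v);r=r/np.linalg.norm(r);M=np.eye(3)-np.outer(r,r);A.append(M);B.append(M@o)
    return np.linalg.lstsq(np.vstack(A),np.hstack(B),rcond=None)[0]
def crop(p,x,y,w,h,k): return cv2.resize(p[y:y+h,x:x+w],None,fx=k,fy=k,interpolation=cv2.INTER_CUBIC)
E
python3 - <<'E'
from h import *
t=cv2.imread("pics/top0.png");s=cv2.imread("pics/scene0.png")
a=np.hstack([crop(t,365,215,100,37,4),crop(t,220,210,100,37,4)[:,:400]])
a=np.hstack([crop(t,365,215,100,45,4),crop(t,222,212,100,45,4)])
b=np.hstack([crop(s,160,245,130,100,3),crop(s,325,190,130,100,3)])
b=cv2.copyMakeBorder(b,0,0,0,800-b.shape[1],cv2.BORDER_CONSTANT)
cv2.imwrite("pics/m1.png",np.vstack([a,b]))
W=cloud("top",np.load("pics/top0.npy"))
# carriers
for nm,(u0,u1,v0,v1) in dict(wide=(368,405,216,246),nar=(432,465,226,256),bar=(280,408,150,172),box=(222,295,214,262),fan=(252,278,140,190)).items():
    P=W[v0:v1,u0:u1].reshape(-1,3); P=P[np.isfinite(P[:,2])]
    print(nm,'zhist',np.histogram(P[:,2],bins=np.arange(0,.2,.01))[0])
    h=P[P[:,2]>P[:,2].max()-.012]; print(len(h),h.mean(0).round(4),h.min(0).round(4),h.max(0).round(4))
    r=cv2.minAreaRect((h[:,:2]*1000).astype(np.float32)); print(r)
E
```

```text
wide zhist [292   2   2  16  47  12   2   4   5   5  44 153 168   4   0   0   0   0
   0]
169 [ 0.4556 -0.1184  0.1241] [ 0.4393 -0.1532  0.1201] [ 0.4694 -0.0825  0.1321]
((453.9283447265625, -117.60346984863281), (70.84623718261719, 29.615510940551758), 88.61042785644531)
nar zhist [279  10  15  25  13  10   7  14  47 112  33   0   0   0   0   0   0   0
   0]
68 [ 0.4187 -0.3216  0.1002] [ 0.4021 -0.3401  0.0962] [ 0.4352 -0.3007  0.1081]
((419.413818359375, -322.08856201171875), (37.47870635986328, 24.913047790527344), 48.29283905029297)
bar zhist [ 705 1272   54    7   17   11    6    7    7    7    4    9    6    7
   98  441   33    0    0]
126 [0.6607 0.0173 0.159 ] [ 0.6481 -0.1656  0.1567] [0.6726 0.1819 0.1686]
((660.2955322265625, 8.17095947265625), (24.38218116760254, 347.2773132324219), 0.849929690361023)
box zhist [806   8   7  14 562 566 550  19   6  10  52   1   0   0   0   0   0   0
   0]
57 [0.4351 0.2271 0.1038] [0.4217 0.217  0.0984] [0.449  0.2388 0.1102]
((434.8965759277344, 227.4296112060547), (18.90407943725586, 26.005958557128906), 73.7450942993164)
fan zhist [356  13  14   9  19  12  22  23  17 281 180   0   0   0   0   0   0   0
   0]
331 [0.6665 0.2416 0.1008] [0.6174 0.2209 0.0969] [0.7162 0.262  0.1089]
((666.619873046875, 241.4994659423828), (40.06501388549805, 98.67450714111328), 88.89466857910156)
```

View pics/m1.png

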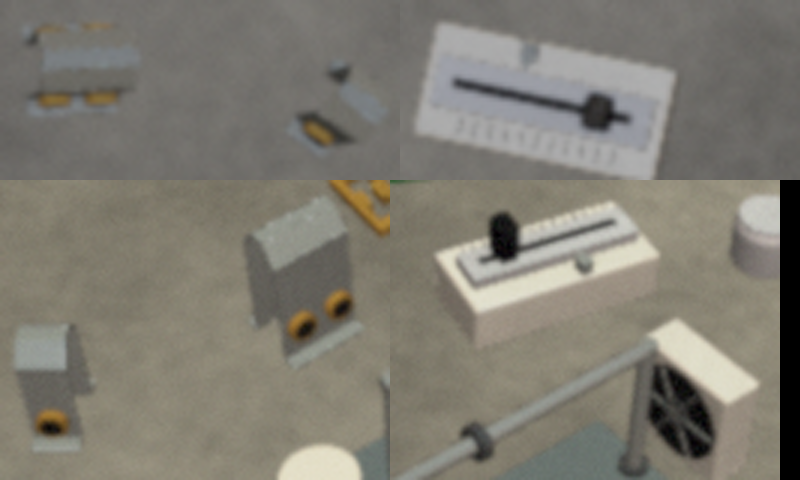

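The crop confirms the white box: its pointer is at top (254,225) and grip at about (271,239). The narrow carrier is turned about 40°. Next I fit the poses precisely from both cameras.

```bash
cat > fit.py <<'E'
from h import *
from scipy.spatial import cKDTree
from scipy.optimize import least_squares
def model(H,w):
    prof=[(-36,1.5),(-23,1.5),(-23,H-16),(-7,H),(7,H),(23,H-16),(23,1.5),(36,1.5)]
    pts=[]
    for a,b in zip(prof,prof[1:]):
        n=int(np.hypot(b[0]-a[0],b[1]-a[1]))+1
        pts+= [np.add(a,np.subtract(b,a)*t) for t in np.linspace(0,1,n)]
    pts=np.array(pts); Y=np.arange(-w/2,w/2+.1,1.)
    return np.array([(p[0],y,p[1]) for p in pts for y in Y])/1000
def fit(P,H,w,g,zmin=.02):
    tr=cKDTree(model(H,w)); P=P[np.isfinite(P[:,2])&(P[:,2]>zmin)]
    P=P[np.hypot(P[:,0]-g[0],P[:,1]-g[1])<.06]
    def f(q):
        c,s=np.cos(q[2]),np.sin(q[2]);d=P-[q[0],q[1],q[3]]
        return tr.query(np.c_[c*d[:,0]+s*d[:,1],-s*d[:,0]+c*d[:,1],d[:,2]])[0]
    r=least_squares(f,[*g,0.0],loss='soft_l1',f_scale=.002,diff_step=1e-3,x_scale=[.01,.01,.1,.01])
    return r.x,len(P),np.median(f(r.x))
E
python3 - <<'E'
from fit import *
C={n:cloud(n,np.load(f"pics/{n}0.npy")).reshape(-1,3) for n in("top","scene")}
C['both']=np.vstack([C['top'],C['scene']])
for nm,H,w,g in(("wide",125,70,(.454,-.118,-.02)),("nar",100,38,(.419,-.322,-.7))):
    for k in C:
        q,n,m=fit(C[k],H,w,g); print(nm,k,q[:2].round(4),np.degrees(q[2]).round(2),'z',q[3].round(4),n,m.round(4))
for k in("top","scene"):
    P=C[k]; P=P[np.isfinite(P[:,2])]
    B=P[(P[:,2]>.142)&(P[:,2]<.175)&(abs(P[:,0]-.66)<.05)&(abs(P[:,1])<.19)]
    l=B[abs(B[:,1]-.007)>.02]; f=np.polyfit(l[:,1],l[:,0],1); print(k,'bar slope deg',np.degrees(np.arctan(f[0])),'x at 0',f[1],'y ext',np.percentile(B[:,1],[.5,99.5]),'ztop',np.percentile(l[:,2],90))
    c=B[B[:,0]>np.polyval(f,B[:,1])+.010]; print(' collar',len(c),c.mean(0) if len(c) else 0)
    F=P[(P[:,2]>.095)&(P[:,2]<.11)&(abs(P[:,0]-.666)<.07)&(abs(P[:,1]-.24)<.04)]; print(' fan top',cv2.minAreaRect((F[:,:2]*1000).astype('f4')))
    G=P[(P[:,2]>.085)&(P[:,2]<.12)&(np.hypot(P[:,0]-.435,P[:,1]-.227)<.04)]; print(' grip',len(G),np.median(G,0),cv2.minAreaRect((G[:,:2]*1000).astype('f4')))
    X=P[(P[:,2]>.04)&(P[:,2]<.07)&(np.hypot(P[:,0]-.44,P[:,1]-.25)<.12)]; print(' box',len(X),cv2.minAreaRect((X[:,:2]*1000).astype('f4')))
print('collar tri',tri((343.2,159.5),(354.5,277)))
print('pointer z.064',atz("top",222+529/4,212+52/4,.064),atz("scene",325+585/3,190+(262-180)/3,.062))
print('pointer tri',tri((222+529/4,212+52/4),(325+585/3-390/3,190+(262-180)/3)))
print('grip top tri',tri((222+598/4-100,212+111/4),(325+(503-390)/3,190+(218-180)/3)))
E
```

```text
wide top [ 0.456  -0.1177] 1.44 z -0.0008 462 0.0019
wide scene [ 0.4525 -0.1199] 2.79 z 0.0017 1276 0.0018
wide both [ 0.4533 -0.1197] 1.8 z 0.0006 1738 0.0022
nar top [ 0.4193 -0.3219] -36.15 z -0.0009 276 0.0019
nar scene [ 0.4162 -0.3242] -40.64 z 0.0019 698 0.0019
nar both [ 0.417  -0.3238] -39.5 z 0.0009 974 0.0021
top bar slope deg 1.0580043319820394 x at 0 0.6609145341996684 y ext [-0.16912675  0.18162562] ztop 0.15774359240486938
 collar 4 [0.67256719 0.00619293 0.15741334]
 fan top ((666.8203125, 241.59552001953125), (40.26649475097656, 99.07304382324219), 88.88402557373047)
 grip 65 [0.43414243 0.22640697 0.10325214] ((435.6347351074219, 226.87838745117188), (19.226423263549805, 27.79486656188965), 75.64183807373047)
 box 1669 ((446.248291015625, 271.5150146484375), (190.46694946289062, 89.92876434326172), 76.41902923583984)
scene bar slope deg 1.3509593557799786 x at 0 0.6601032713071336 y ext [-0.17234853  0.17939675] ztop 0.15789361796868928
 collar 14 [0.67191392 0.00398303 0.15209235]
 fan top ((664.05322265625, 237.7808380126953), (43.646297454833984, 102.14741516113281), 89.17344665527344)
 grip 105 [0.43801896 0.22038121 0.10062701] ((432.5495300292969, 224.35398864746094), (22.911205291748047, 34.3316764831543), 75.08512878417969)
 box 1534 ((442.37799072265625, 268.867431640625), (191.16079711914062, 99.00194549560547), 76.3082504272461)
collar tri [0.66017118 0.00618523 0.15045041]
pointer z.064 [ 0.47533465 -0.02558853  0.064     ] [0.70035683 0.55414118 0.062     ]
pointer tri [0.54153348 0.06341162 0.22604253]
grip top tri [0.4336639  0.22355888 0.1091196 ]
```

```bash
cat > plan.py <<'E'
import sys,numpy as np
from station import arm
from scipy.spatial.transform import Rotation as Ro
def go(x,y,z,yaw):
    s=arm.read_state();q=s['orientation'];R=Ro.from_quat([q[1],q[2],q[3],q[0]])
    a=np.radians(yaw);c,n=np.cos(a),np.sin(a)
    G=Ro.from_matrix(np.array([[c,n,0],[n,-c,0],[0,0,-1]]))
    d=np.array([x,y,z])-s['eef_pos']
    print('t %.2f tcp'%s['time_s'],s['eef_pos'].round(4),'shift now',(R.inv().apply(d)/.02).round(2),'shift if turned',(G.inv().apply(d)/.02).round(2),'turn',((R.inv()*G).as_rotvec()/np.pi).round(4),'open %.3f grip %.1f'%(s['opening'],s['grip_force']),'F',np.round(s['force'],1))
if __name__=="__main__": go(*map(float,sys.argv[1:5]))
E
R='{"x":0.98,"y":-0.666}'
python3 -m creep '[{"x":0.98,"y":-0.67,"wz":-0.0},{"x":0.98,"y":-0.67},{"x":0.98,"y":-0.67},{"x":0.98,"y":-0.67},{"x":0.98,"y":-0.67},{"x":0.98,"y":-0.67},{"x":0.98,"y":-0.67},{"x":0.98,"y":-0.67},{"x":0.98,"y":-0.67},{"x":0.98,"y":-0.67}]' 1 40
python3 -m creep '[{"x":0.98,"y":-0.67},{"x":0.98,"y":-0.67},{"x":0.98,"y":-0.67},{"x":0.98,"y":-0.67},{"x":0.98,"y":-0.67},{"x":0.98,"y":-0.67},{"x":0.98,"y":-0.67},{"x":0.98,"y":-0.67},{"x":0.98,"y":-0.67},{"x":0.98,"y":-0.67}]'
python3 -m creep '[{"wz":-0.034},{"wz":-0.034},{"wz":-0.034},{"wz":-0.034},{"wz":-0.034},{"wz":-0.034},{"wz":-0.034},{"wz":-0.034},{"wz":-0.034},{"wz":-0.034},{"wz":-0.034},{"wz":-0.034}]'
python3 plan.py 0.4545 -0.119 0.071 91.8
python3 - <<'E'
from h import *
p=((254.25,225),(390,217.5));print('pointer tri',tri(*p),atz("top",*p[0],.057),atz("scene",*p[1],.057))
print('grip',tri((222+198/4,212+111/4),(325+(503-390)/3,190+(218-180)/3)),atz("top",222+198/4,212+105/4,.1045))
E
```

```text
t 0.10 tcp [ 0.168  -0.4972  0.2308] shift now [ 19.62 -13.32   8.01] shift if turned [18.45 14.91  7.99] turn [-2.000e-04 -3.000e-04 -4.063e-01] open 1.000 grip 0.0 F [0.2 0.4 0.7]
pointer tri [0.48296898 0.28044733 0.06005932] [0.4835812  0.28130493 0.057     ] [0.48015008 0.28246728 0.057     ]
grip [0.4336639  0.22355888 0.1091196 ] [0.43896558 0.22469585 0.1045    ]schema error: expected keys x, y, z, wx, wy, wz
schema error: expected keys x, y, z, wx, wy, wz
schema error: expected keys x, y, z, wx, wy, wz
```

```bash
python3 -m creep '[{"x":0.98,"y":-0.67,"z":0,"wx":0,"wy":0,"wz":0},{"x":0.98,"y":-0.67,"z":0,"wx":0,"wy":0,"wz":0},{"x":0.98,"y":-0.67,"z":0,"wx":0,"wy":0,"wz":0},{"x":0.98,"y":-0.67,"z":0,"wx":0,"wy":0,"wz":0},{"x":0.98,"y":-0.67,"z":0,"wx":0,"wy":0,"wz":0},{"x":0.98,"y":-0.67,"z":0,"wx":0,"wy":0,"wz":0},{"x":0.98,"y":-0.67,"z":0,"wx":0,"wy":0,"wz":0},{"x":0.98,"y":-0.67,"z":0,"wx":0,"wy":0,"wz":0},{"x":0.98,"y":-0.67,"z":0,"wx":0,"wy":0,"wz":0},{"x":0.98,"y":-0.67,"z":0,"wx":0,"wy":0,"wz":0}]' 1 40
python3 -m creep '[{"x":0.98,"y":-0.67,"z":0,"wx":0,"wy":0,"wz":0},{"x":0.98,"y":-0.67,"z":0,"wx":0,"wy":0,"wz":0},{"x":0.98,"y":-0.67,"z":0,"wx":0,"wy":0,"wz":0},{"x":0.98,"y":-0.67,"z":0,"wx":0,"wy":0,"wz":0},{"x":0.98,"y":-0.67,"z":0,"wx":0,"wy":0,"wz":0},{"x":0.98,"y":-0.67,"z":0,"wx":0,"wy":0,"wz":0},{"x":0.98,"y":-0.67,"z":0,"wx":0,"wy":0,"wz":0},{"x":0.98,"y":-0.67,"z":0,"wx":0,"wy":0,"wz":0},{"x":0.98,"y":-0.67,"z":0,"wx":0,"wy":0,"wz":0},{"x":0.98,"y":-0.67,"z":0,"wx":0,"wy":0,"wz":0}]'
python3 -m creep '[{"x":0,"y":0,"z":0,"wx":0,"wy":0,"wz":-0.034},{"x":0,"y":0,"z":0,"wx":0,"wy":0,"wz":-0.034},{"x":0,"y":0,"z":0,"wx":0,"wy":0,"wz":-0.034},{"x":0,"y":0,"z":0,"wx":0,"wy":0,"wz":-0.034},{"x":0,"y":0,"z":0,"wx":0,"wy":0,"wz":-0.034},{"x":0,"y":0,"z":0,"wx":0,"wy":0,"wz":-0.034},{"x":0,"y":0,"z":0,"wx":0,"wy":0,"wz":-0.034},{"x":0,"y":0,"z":0,"wx":0,"wy":0,"wz":-0.034},{"x":0,"y":0,"z":0,"wx":0,"wy":0,"wz":-0.034},{"x":0,"y":0,"z":0,"wx":0,"wy":0,"wz":-0.034},{"x":0,"y":0,"z":0,"wx":0,"wy":0,"wz":-0.034},{"x":0,"y":0,"z":0,"wx":0,"wy":0,"wz":-0.034}]'
python3 plan.py 0.4545 -0.119 0.071 91.8
```

```text
time_s: 0.93
eef_pos: [0.3113, -0.3066, 0.2311]
orientation: [-0.0, 0.987, 0.162, -0.0]
force: [0.5, -0.8, 1.4]
opening: 1.0
grip_force: 0.0
time_s: 1.77
eef_pos: [0.4541, -0.1169, 0.2311]
orientation: [-0.0, 0.987, 0.162, -0.0]
force: [-0.6, 0.3, 0.1]
opening: 0.998
grip_force: 0.0
time_s: 2.77
eef_pos: [0.4535, -0.118, 0.231]
orientation: [-0.0, 0.692, 0.722, -0.0]
force: [-0.4, 0.2, 0.3]
opening: 1.0
grip_force: 0.0
t 2.77 tcp [ 0.4535 -0.118   0.231 ] shift now [-0.06  0.05  8.  ] shift if turned [-0.05  0.05  8.  ] turn [-0.0002 -0.0001  0.0034] open 1.000 grip 0.0 F [-0.4  0.2  0.3]
```

```bash
python3 -m creep '[{"x":-0.05,"y":0.05,"z":0.8,"wx":0,"wy":0,"wz":0.0034},{"x":0,"y":0,"z":0.8,"wx":0,"wy":0,"wz":0},{"x":0,"y":0,"z":0.8,"wx":0,"wy":0,"wz":0},{"x":0,"y":0,"z":0.8,"wx":0,"wy":0,"wz":0},{"x":0,"y":0,"z":0.8,"wx":0,"wy":0,"wz":0},{"x":0,"y":0,"z":0.8,"wx":0,"wy":0,"wz":0},{"x":0,"y":0,"z":0.8,"wx":0,"wy":0,"wz":0},{"x":0,"y":0,"z":0.8,"wx":0,"wy":0,"wz":0},{"x":0,"y":0,"z":0.8,"wx":0,"wy":0,"wz":0},{"x":0,"y":0,"z":0.8,"wx":0,"wy":0,"wz":0}]'
python3 -m creep '[{"x":0,"y":0,"z":0,"wx":0,"wy":0,"wz":0},{"x":0,"y":0,"z":0,"wx":0,"wy":0,"wz":0},{"x":0,"y":0,"z":0,"wx":0,"wy":0,"wz":0},{"x":0,"y":0,"z":0,"wx":0,"wy":0,"wz":0},{"x":0,"y":0,"z":0,"wx":0,"wy":0,"wz":0},{"x":0,"y":0,"z":0,"wx":0,"wy":0,"wz":0},{"x":0,"y":0,"z":0,"wx":0,"wy":0,"wz":0},{"x":0,"y":0,"z":0,"wx":0,"wy":0,"wz":0},{"x":0,"y":0,"z":0,"wx":0,"wy":0,"wz":0},{"x":0,"y":0,"z":0,"wx":0,"wy":0,"wz":0}]' -1 40
```

```text
time_s: 3.6
eef_pos: [0.4545, -0.1189, 0.0704]
orientation: [-0.0, 0.698, 0.716, -0.0]
force: [0.2, -0.8, 1.2]
opening: 1.0
grip_force: 0.0
time_s: 4.43
eef_pos: [0.455, -0.1192, 0.0722]
orientation: [0.001, 0.698, 0.716, 0.0]
force: [-2.4, 0.6, 6.9]
opening: 0.532
grip_force: 46.9
```

```bash
python3 -m creep '[{"x":0,"y":0,"z":-0.3,"wx":0,"wy":0,"wz":0},{"x":0,"y":0,"z":-0.6,"wx":0,"wy":0,"wz":0},{"x":0,"y":0,"z":-0.9,"wx":0,"wy":0,"wz":0},{"x":0,"y":0,"z":-0.9,"wx":0,"wy":0,"wz":0},{"x":0,"y":0,"z":-0.9,"wx":0,"wy":0,"wz":0},{"x":0,"y":0,"z":-0.9,"wx":0,"wy":0,"wz":0},{"x":0,"y":0,"z":-0.9,"wx":0,"wy":0,"wz":0},{"x":0,"y":0,"z":-0.9,"wx":0,"wy":0,"wz":0},{"x":0,"y":0,"z":-0.9,"wx":0,"wy":0,"wz":0},{"x":0,"y":0,"z":-0.9,"wx":0,"wy":0,"wz":0},{"x":0,"y":0,"z":-0.7,"wx":0,"wy":0,"wz":0},{"x":0,"y":0,"z":-0.3,"wx":0,"wy":0,"wz":0}]'
python3 plan.py 0.6622 0.0895 0.251 88.8
```

```text
time_s: 5.43
eef_pos: [0.4549, -0.119, 0.2552]
orientation: [0.001, 0.698, 0.716, 0.0]
force: [1.0, 0.8, -3.8]
opening: 0.533
grip_force: 45.8
t 5.43 tcp [ 0.4549 -0.119   0.2552] shift now [10.15 10.63  0.22] shift if turned [10.64 10.14  0.21] turn [0.0007 0.0004 0.015 ] open 0.533 grip 45.8 F [ 1.   0.8 -3.8]
```

```bash
python3 -m creep '[{"x":0.3,"y":0.3,"z":0,"wx":0,"wy":0,"wz":0.015},{"x":0.6,"y":0.6,"z":0,"wx":0,"wy":0,"wz":0},{"x":0.98,"y":0.93,"z":0,"wx":0,"wy":0,"wz":0},{"x":0.98,"y":0.93,"z":0,"wx":0,"wy":0,"wz":0},{"x":0.98,"y":0.93,"z":0,"wx":0,"wy":0,"wz":0},{"x":0.98,"y":0.93,"z":0,"wx":0,"wy":0,"wz":0},{"x":0.98,"y":0.93,"z":0,"wx":0,"wy":0,"wz":0},{"x":0.98,"y":0.93,"z":0,"wx":0,"wy":0,"wz":0},{"x":0.98,"y":0.93,"z":0,"wx":0,"wy":0,"wz":0},{"x":0.98,"y":0.93,"z":0,"wx":0,"wy":0,"wz":0},{"x":0.98,"y":0.93,"z":0,"wx":0,"wy":0,"wz":0},{"x":0.9,"y":0.86,"z":0,"wx":0,"wy":0,"wz":0}]'
python3 -m creep '[{"x":0,"y":0,"z":0,"wx":0,"wy":0,"wz":0},{"x":0,"y":0,"z":0,"wx":0,"wy":0,"wz":0},{"x":0,"y":0,"z":0,"wx":0,"wy":0,"wz":0}]'
python3 plan.py 0.6622 0.0895 0.104 88.8
python3 - <<'E'
from fit import *
p,d=arm.grab_frame("scene"); np.save("pics/s2.npy",d)
P=cloud("scene",d).reshape(-1,3)
m=fit(P[P[:,2]>.17]-[0,0,.18],125,70,(.6622,.0895,-.02),zmin=-.1)
print(m, np.degrees(m[0][2]))
cv2.imwrite("pics/s2.png",crop(p,220,130,220,200,3))
E
```

```text
time_s: 6.43
eef_pos: [0.6619, 0.0907, 0.2522]
orientation: [-0.001, 0.714, 0.7, -0.001]
force: [1.1, 0.7, -3.0]
opening: 0.531
grip_force: 45.7
time_s: 6.68
eef_pos: [0.661, 0.0891, 0.2525]
orientation: [-0.001, 0.715, 0.7, -0.001]
force: [-0.5, 0.7, -3.4]
opening: 0.535
grip_force: 45.5
t 6.68 tcp [0.661  0.0891 0.2525] shift now [0.02 0.07 7.43] shift if turned [0.02 0.06 7.43] turn [-0.0005  0.0001 -0.0001] open 0.535 grip 45.5 F [-0.5  0.7 -3.4]
(array([ 0.67103672,  0.08738481, -0.51503131,  0.16804609]), 6269, np.float64(0.0534995956552511)) -29.509120642870883
```

View pics/s2.png

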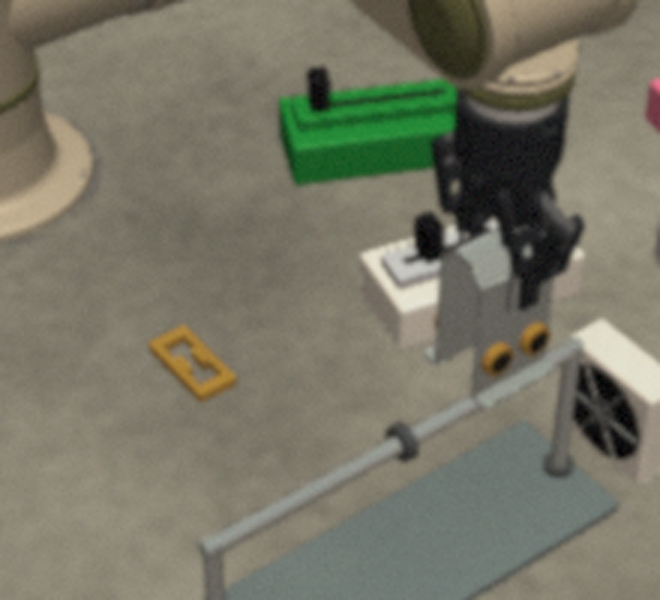

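The carrier hangs upright at about (490,290) in the crop, above the fan half of the bar. Lowering it.

```bash
python3 -m creep '[{"x":0.02,"y":0.05,"z":0.4,"wx":0,"wy":0,"wz":0},{"x":0,"y":0,"z":0.65,"wx":0,"wy":0,"wz":0},{"x":0,"y":0,"z":0.65,"wx":0,"wy":0,"wz":0},{"x":0,"y":0,"z":0.65,"wx":0,"wy":0,"wz":0},{"x":0,"y":0,"z":0.65,"wx":0,"wy":0,"wz":0},{"x":0,"y":0,"z":0.65,"wx":0,"wy":0,"wz":0},{"x":0,"y":0,"z":0.65,"wx":0,"wy":0,"wz":0},{"x":0,"y":0,"z":0.65,"wx":0,"wy":0,"wz":0},{"x":0,"y":0,"z":0.65,"wx":0,"wy":0,"wz":0},{"x":0,"y":0,"z":0.65,"wx":0,"wy":0,"wz":0},{"x":0,"y":0,"z":0.4,"wx":0,"wy":0,"wz":0},{"x":0,"y":0,"z":0.2,"wx":0,"wy":0,"wz":0}]'
python3 -m creep '[{"x":0,"y":0,"z":0.1,"wx":0,"wy":0,"wz":0},{"x":0,"y":0,"z":0.1,"wx":0,"wy":0,"wz":0},{"x":0,"y":0,"z":0,"wx":0,"wy":0,"wz":0},{"x":0,"y":0,"z":0,"wx":0,"wy":0,"wz":0}]'
python3 plan.py 0.6622 0.0895 0.105 88.8
```

```text
time_s: 7.73
eef_pos: [0.6617, 0.0893, 0.1149]
orientation: [-0.001, 0.715, 0.699, -0.001]
force: [0.2, 0.2, -3.0]
opening: 0.533
grip_force: 45.5
time_s: 8.07
eef_pos: [0.6626, 0.0897, 0.1129]
orientation: [0.0, 0.715, 0.7, 0.0]
force: [-0.1, 0.8, -3.9]
opening: 0.535
grip_force: 45.5
t 8.07 tcp [0.6626 0.0897 0.1129] shift now [-0.01 -0.02  0.39] shift if turned [-0.01 -0.02  0.39] turn [ 0.0003  0.     -0.    ] open 0.535 grip 45.5 F [-0.1  0.8 -3.9]
```

```bash
for i in 1 2 3; do python3 -m creep '[{"x":0,"y":0,"z":0.05,"wx":0,"wy":0,"wz":0},{"x":0,"y":0,"z":0.05,"wx":0,"wy":0,"wz":0},{"x":0,"y":0,"z":0,"wx":0,"wy":0,"wz":0}]' | egrep 'eef|force'; done
```

```text
eef_pos: [0.6624, 0.0898, 0.1103]
force: [0.1, -1.2, -4.0]
grip_force: 45.5
eef_pos: [0.6623, 0.0898, 0.108]
force: [-0.7, -0.4, -4.0]
grip_force: 45.5
eef_pos: [0.6623, 0.0897, 0.106]
force: [-0.5, 0.2, -3.6]
grip_force: 45.5
```

```bash
python3 -m creep '[{"x":0,"y":0,"z":0.05,"wx":0,"wy":0,"wz":0},{"x":0,"y":0,"z":0,"wx":0,"wy":0,"wz":0}]' | egrep 'eef|force'
python3 -m creep '[{"x":0,"y":0,"z":0.05,"wx":0,"wy":0,"wz":0},{"x":0,"y":0,"z":0,"wx":0,"wy":0,"wz":0}]' | egrep 'eef|force'
```

```text
eef_pos: [0.6624, 0.0898, 0.1051]
force: [-0.1, 0.8, -4.5]
grip_force: 45.5
eef_pos: [0.6625, 0.0897, 0.1049]
force: [-1.5, -1.1, 1.4]
grip_force: 46.1
```

```bash
python3 -m creep '[{"x":0,"y":0,"z":0,"wx":0,"wy":0,"wz":0},{"x":0,"y":0,"z":0,"wx":0,"wy":0,"wz":0},{"x":0,"y":0,"z":0,"wx":0,"wy":0,"wz":0},{"x":0,"y":0,"z":0,"wx":0,"wy":0,"wz":0},{"x":0,"y":0,"z":0,"wx":0,"wy":0,"wz":0}]' 0.5 20
python3 -m creep '[{"x":0,"y":0,"z":-0.3,"wx":0,"wy":0,"wz":0},{"x":0,"y":0,"z":-0.5,"wx":0,"wy":0,"wz":0},{"x":0,"y":0,"z":-0.7,"wx":0,"wy":0,"wz":0},{"x":0,"y":0,"z":-0.7,"wx":0,"wy":0,"wz":0},{"x":0,"y":0,"z":-0.7,"wx":0,"wy":0,"wz":0},{"x":0,"y":0,"z":-0.7,"wx":0,"wy":0,"wz":0},{"x":0,"y":0,"z":-0.7,"wx":0,"wy":0,"wz":0},{"x":0,"y":0,"z":-0.7,"wx":0,"wy":0,"wz":0},{"x":0,"y":0,"z":-0.5,"wx":0,"wy":0,"wz":0}]'
python3 plan.py 0.418 -0.323 0.25 50.5
```

```text
time_s: 9.57
eef_pos: [0.6625, 0.0898, 0.1043]
orientation: [0.0, 0.715, 0.7, 0.0]
force: [0.9, -0.1, 0.6]
opening: 0.752
grip_force: 0.0
time_s: 10.32
eef_pos: [0.6627, 0.0898, 0.2169]
orientation: [0.001, 0.714, 0.7, 0.001]
force: [0.8, 0.4, 1.1]
opening: 0.749
grip_force: 0.0
t 10.32 tcp [0.6627 0.0898 0.2169] shift now [-20.89 -11.8   -1.69] shift if turned [-23.71   3.69  -1.66] turn [ 0.0008 -0.0003  0.2128] open 0.749 grip 0.0 F [0.8 0.4 1.1]
```

```bash
python3 -m creep '[{"x":-0.87,"y":-0.49,"z":-0.14,"wx":0,"wy":0,"wz":0},{"x":-0.87,"y":-0.49,"z":-0.14,"wx":0,"wy":0,"wz":0},{"x":-0.87,"y":-0.49,"z":-0.14,"wx":0,"wy":0,"wz":0},{"x":-0.87,"y":-0.49,"z":-0.14,"wx":0,"wy":0,"wz":0},{"x":-0.87,"y":-0.49,"z":-0.14,"wx":0,"wy":0,"wz":0},{"x":-0.87,"y":-0.49,"z":-0.14,"wx":0,"wy":0,"wz":0},{"x":-0.87,"y":-0.49,"z":-0.14,"wx":0,"wy":0,"wz":0},{"x":-0.87,"y":-0.49,"z":-0.14,"wx":0,"wy":0,"wz":0},{"x":-0.87,"y":-0.49,"z":-0.14,"wx":0,"wy":0,"wz":0},{"x":-0.87,"y":-0.49,"z":-0.14,"wx":0,"wy":0,"wz":0},{"x":-0.87,"y":-0.49,"z":-0.14,"wx":0,"wy":0,"wz":0},{"x":-0.87,"y":-0.49,"z":-0.14,"wx":0,"wy":0,"wz":0}]' 1 | egrep 'eef|time'
python3 -m creep '[{"x":-0.87,"y":-0.49,"z":0,"wx":0,"wy":0,"wz":0},{"x":-0.87,"y":-0.49,"z":0,"wx":0,"wy":0,"wz":0},{"x":-0.87,"y":-0.49,"z":0,"wx":0,"wy":0,"wz":0},{"x":-0.87,"y":-0.49,"z":0,"wx":0,"wy":0,"wz":0},{"x":-0.87,"y":-0.49,"z":0,"wx":0,"wy":0,"wz":0},{"x":-0.87,"y":-0.49,"z":0,"wx":0,"wy":0,"wz":0},{"x":-0.87,"y":-0.49,"z":0,"wx":0,"wy":0,"wz":0},{"x":-0.87,"y":-0.49,"z":0,"wx":0,"wy":0,"wz":0},{"x":-0.87,"y":-0.49,"z":0,"wx":0,"wy":0,"wz":0},{"x":-0.87,"y":-0.49,"z":0,"wx":0,"wy":0,"wz":0},{"x":-0.87,"y":-0.49,"z":0,"wx":0,"wy":0,"wz":0},{"x":-0.87,"y":-0.49,"z":0,"wx":0,"wy":0,"wz":0}]' | egrep 'eef|time'
python3 -m creep '[{"x":0,"y":0,"z":0,"wx":0,"wy":0,"wz":0.0355},{"x":0,"y":0,"z":0,"wx":0,"wy":0,"wz":0.0355},{"x":0,"y":0,"z":0,"wx":0,"wy":0,"wz":0.0355},{"x":0,"y":0,"z":0,"wx":0,"wy":0,"wz":0.0355},{"x":0,"y":0,"z":0,"wx":0,"wy":0,"wz":0.0355},{"x":0,"y":0,"z":0,"wx":0,"wy":0,"wz":0.0355},{"x":0,"y":0,"z":0,"wx":0,"wy":0,"wz":0}]' | egrep 'eef|time'
python3 - <<'E'
from fit import *
D={n:arm.grab_frame(n) for n in("scene","top")}
P=np.vstack([cloud(n,D[n][1]).reshape(-1,3) for n in D]); P=P[np.isfinite(P[:,2])]
q=P[(P[:,2]>.145)&(np.hypot(P[:,0]-.662,P[:,1]-.09)<.06)]
Q=P[(P[:,2]<.2)&(P[:,2]>.12)]
print(fit(Q-[0,0,.033],125,70,(.662,.09,-.02),zmin=.08))
s=D["scene"][0];cv2.imwrite("pics/s3.png",np.hstack([crop(s,340,200,120,120,3.3),crop(s,130,220,120,120,3.3)]))
E
python3 plan.py 0.418 -0.323 0.048 50.5
```

```text
time_s: 11.32
eef_pos: [0.5399, -0.1173, 0.2488]
time_s: 12.32
eef_pos: [0.4179, -0.3236, 0.2486]
time_s: 12.9
eef_pos: [0.4185, -0.3229, 0.2486]
(array([ 6.61897997e-01,  8.88816107e-02, -2.49907839e-02, -3.04108537e-04]), 1204, np.float64(0.0023414932956223765))
t 13.00 tcp [ 0.4185 -0.3228  0.2484] shift now [-0.02 -0.02 10.02] shift if turned [-2.000e-02 -1.000e-02  1.002e+01] turn [0.0002 0.     0.0009] open 0.999 grip 0.0 F [-0.2  0.5  0. ]
```

View pics/s3.png

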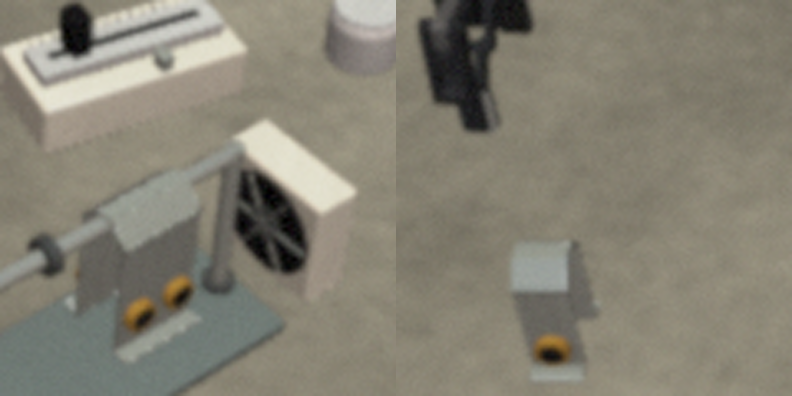

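The wide carrier sits square on the bar (crop left, (150,240)). The narrow one is standing undisturbed (crop right, (545,310)). Grasping it.

```bash
python3 -m creep '[{"x":0,"y":0,"z":0.95,"wx":0,"wy":0,"wz":0},{"x":0,"y":0,"z":0.95,"wx":0,"wy":0,"wz":0},{"x":0,"y":0,"z":0.95,"wx":0,"wy":0,"wz":0},{"x":0,"y":0,"z":0.95,"wx":0,"wy":0,"wz":0},{"x":0,"y":0,"z":0.95,"wx":0,"wy":0,"wz":0},{"x":0,"y":0,"z":0.95,"wx":0,"wy":0,"wz":0},{"x":0,"y":0,"z":0.95,"wx":0,"wy":0,"wz":0},{"x":0,"y":0,"z":0.95,"wx":0,"wy":0,"wz":0},{"x":0,"y":0,"z":0.95,"wx":0,"wy":0,"wz":0},{"x":0,"y":0,"z":0.95,"wx":0,"wy":0,"wz":0},{"x":0,"y":0,"z":0.6,"wx":0,"wy":0,"wz":0}]' 1 40
python3 -m creep '[{"x":0,"y":0,"z":0,"wx":0,"wy":0,"wz":0},{"x":0,"y":0,"z":0,"wx":0,"wy":0,"wz":0},{"x":0,"y":0,"z":0,"wx":0,"wy":0,"wz":0},{"x":0,"y":0,"z":0,"wx":0,"wy":0,"wz":0},{"x":0,"y":0,"z":0,"wx":0,"wy":0,"wz":0},{"x":0,"y":0,"z":0,"wx":0,"wy":0,"wz":0},{"x":0,"y":0,"z":0,"wx":0,"wy":0,"wz":0},{"x":0,"y":0,"z":0,"wx":0,"wy":0,"wz":0},{"x":0,"y":0,"z":0,"wx":0,"wy":0,"wz":0},{"x":0,"y":0,"z":0,"wx":0,"wy":0,"wz":0}]' -1 40
python3 -m creep '[{"x":0,"y":0,"z":-0.3,"wx":0,"wy":0,"wz":0},{"x":0,"y":0,"z":-0.6,"wx":0,"wy":0,"wz":0},{"x":0,"y":0,"z":-0.95,"wx":0,"wy":0,"wz":0},{"x":0,"y":0,"z":-0.95,"wx":0,"wy":0,"wz":0},{"x":0,"y":0,"z":-0.95,"wx":0,"wy":0,"wz":0},{"x":0,"y":0,"z":-0.95,"wx":0,"wy":0,"wz":0},{"x":0,"y":0,"z":-0.95,"wx":0,"wy":0,"wz":0},{"x":0,"y":0,"z":-0.95,"wx":0,"wy":0,"wz":0},{"x":0,"y":0,"z":-0.95,"wx":0,"wy":0,"wz":0},{"x":0,"y":0,"z":-0.95,"wx":0,"wy":0,"wz":0},{"x":0,"y":0,"z":-0.7,"wx":0,"wy":0,"wz":0},{"x":0,"y":0,"z":-0.3,"wx":0,"wy":0,"wz":0}]'
python3 plan.py 0.6588 -0.0785 0.23 88.8
```

```text
time_s: 13.92
eef_pos: [0.4181, -0.3224, 0.0444]
orientation: [-0.001, 0.904, 0.428, -0.0]
force: [0.8, 0.7, 0.2]
opening: 0.996
grip_force: 0.0
time_s: 14.75
eef_pos: [0.419, -0.3233, 0.0472]
orientation: [0.001, 0.904, 0.427, 0.0]
force: [0.0, 0.1, 6.7]
opening: 0.536
grip_force: 42.0
time_s: 15.75
eef_pos: [0.4186, -0.323, 0.2381]
orientation: [0.001, 0.905, 0.426, 0.0]
force: [0.7, 0.9, -2.2]
opening: 0.538
grip_force: 41.2
t 15.75 tcp [ 0.4186 -0.323   0.2381] shift now [17.07  1.48  0.4 ] shift if turned [12.47 11.75  0.4 ] turn [ 0.0008  0.0004 -0.2129] open 0.538 grip 41.2 F [ 0.7  0.9 -2.2]
```

```bash
python3 -m creep '[{"x":0.5,"y":0.04,"z":0,"wx":0,"wy":0,"wz":0},{"x":0.95,"y":0.08,"z":0,"wx":0,"wy":0,"wz":0},{"x":0.95,"y":0.08,"z":0,"wx":0,"wy":0,"wz":0},{"x":0.95,"y":0.08,"z":0,"wx":0,"wy":0,"wz":0},{"x":0.95,"y":0.08,"z":0,"wx":0,"wy":0,"wz":0},{"x":0.95,"y":0.08,"z":0,"wx":0,"wy":0,"wz":0},{"x":0.95,"y":0.08,"z":0,"wx":0,"wy":0,"wz":0},{"x":0.95,"y":0.08,"z":0,"wx":0,"wy":0,"wz":0},{"x":0.95,"y":0.08,"z":0,"wx":0,"wy":0,"wz":0},{"x":0.95,"y":0.08,"z":0,"wx":0,"wy":0,"wz":0}]' | egrep 'eef|time'
python3 -m creep '[{"x":0.95,"y":0.08,"z":0,"wx":0,"wy":0,"wz":0},{"x":0.95,"y":0.08,"z":0,"wx":0,"wy":0,"wz":0},{"x":0.95,"y":0.08,"z":0,"wx":0,"wy":0,"wz":0},{"x":0.95,"y":0.08,"z":0,"wx":0,"wy":0,"wz":0},{"x":0.95,"y":0.08,"z":0,"wx":0,"wy":0,"wz":0},{"x":0.95,"y":0.08,"z":0,"wx":0,"wy":0,"wz":0},{"x":0.95,"y":0.08,"z":0,"wx":0,"wy":0,"wz":0},{"x":0.95,"y":0.08,"z":0,"wx":0,"wy":0,"wz":0},{"x":0.42,"y":0.08,"z":0,"wx":0,"wy":0,"wz":0}]' | egrep 'eef|time'
python3 -m creep '[{"x":0,"y":0,"z":0,"wx":0,"wy":0,"wz":-0.03},{"x":0,"y":0,"z":0,"wx":0,"wy":0,"wz":-0.036},{"x":0,"y":0,"z":0,"wx":0,"wy":0,"wz":-0.037},{"x":0,"y":0,"z":0,"wx":0,"wy":0,"wz":-0.037},{"x":0,"y":0,"z":0,"wx":0,"wy":0,"wz":-0.037},{"x":0,"y":0,"z":0,"wx":0,"wy":0,"wz":-0.036},{"x":0,"y":0,"z":0,"wx":0,"wy":0,"wz":0},{"x":0,"y":0,"z":0,"wx":0,"wy":0,"wz":0}]' | egrep 'eef|time'
python3 plan.py 0.6588 -0.0785 0.105 88.8
python3 - <<'E'
from h import *
p,d=arm.grab_frame("scene")
cv2.imwrite("pics/s4.png",crop(p,220,150,200,180,3))
E
```

```text
time_s: 16.58
eef_pos: [0.5459, -0.1911, 0.2345]
time_s: 17.33
eef_pos: [0.6594, -0.0757, 0.2341]
time_s: 18.0
eef_pos: [0.6584, -0.0783, 0.2351]
t 18.00 tcp [ 0.6584 -0.0783  0.2351] shift now [-0.01  0.03  6.51] shift if turned [-0.01  0.02  6.51] turn [-0.0004 -0.0001 -0.0011] open 0.535 grip 41.2 F [-0.  -0.6 -2.2]
```

View pics/s4.png

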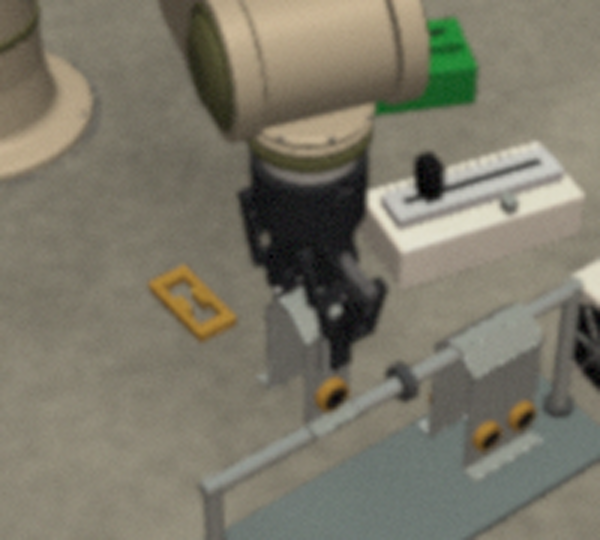

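The narrow carrier, at crop (310,350), is square above the other half of the bar. Lowering to just above contact.

```bash
python3 -m creep '[{"x":0,"y":0.02,"z":0.35,"wx":0,"wy":0,"wz":0},{"x":0,"y":0,"z":0.65,"wx":0,"wy":0,"wz":0},{"x":0,"y":0,"z":0.65,"wx":0,"wy":0,"wz":0},{"x":0,"y":0,"z":0.65,"wx":0,"wy":0,"wz":0},{"x":0,"y":0,"z":0.65,"wx":0,"wy":0,"wz":0},{"x":0,"y":0,"z":0.65,"wx":0,"wy":0,"wz":0},{"x":0,"y":0,"z":0.65,"wx":0,"wy":0,"wz":0},{"x":0,"y":0,"z":0.65,"wx":0,"wy":0,"wz":0},{"x":0,"y":0,"z":0.5,"wx":0,"wy":0,"wz":0},{"x":0,"y":0,"z":0.3,"wx":0,"wy":0,"wz":0},{"x":0,"y":0,"z":0.2,"wx":0,"wy":0,"wz":0},{"x":0,"y":0,"z":0,"wx":0,"wy":0,"wz":0}]'  | egrep 'eef|force'
for i in 1 2 ; do python3 -m creep '[{"x":0,"y":0,"z":0.05,"wx":0,"wy":0,"wz":0},{"x":0,"y":0,"z":0.05,"wx":0,"wy":0,"wz":0},{"x":0,"y":0,"z":0,"wx":0,"wy":0,"wz":0}]' | egrep 'eef|force'; done
```

```text
eef_pos: [0.6589, -0.0783, 0.1172]
force: [0.6, 1.1, -2.9]
grip_force: 41.3
eef_pos: [0.6592, -0.0784, 0.1163]
force: [-0.1, -0.5, -3.1]
grip_force: 41.3
eef_pos: [0.659, -0.0784, 0.1138]
force: [0.2, 0.4, -2.5]
grip_force: 41.3
```

```bash
python3 -m creep '[{"x":0,"y":0,"z":0.1,"wx":0,"wy":0,"wz":0},{"x":0,"y":0,"z":0.1,"wx":0,"wy":0,"wz":0},{"x":0,"y":0,"z":0.1,"wx":0,"wy":0,"wz":0},{"x":0,"y":0,"z":0,"wx":0,"wy":0,"wz":0},{"x":0,"y":0,"z":0,"wx":0,"wy":0,"wz":0}]'  | egrep 'eef|force'
for i in 1 2 3; do python3 -m creep '[{"x":0,"y":0,"z":0.05,"wx":0,"wy":0,"wz":0},{"x":0,"y":0,"z":0,"wx":0,"wy":0,"wz":0}]' | egrep 'eef|force'; done
```

```text
eef_pos: [0.659, -0.0784, 0.1077]
force: [-0.6, -0.1, -2.8]
grip_force: 41.3
eef_pos: [0.6591, -0.0784, 0.1068]
force: [0.3, -0.5, -2.4]
grip_force: 41.3
eef_pos: [0.659, -0.0784, 0.1057]
force: [-0.7, -0.2, -3.0]
grip_force: 41.3
eef_pos: [0.6592, -0.0784, 0.1052]
force: [-0.9, -0.2, -1.0]
grip_force: 41.4
```

```bash
python3 -m creep '[{"x":0,"y":0,"z":0.05,"wx":0,"wy":0,"wz":0},{"x":0,"y":0,"z":0,"wx":0,"wy":0,"wz":0},{"x":0,"y":0,"z":0,"wx":0,"wy":0,"wz":0}]' | egrep 'eef|force'
python3 -m creep '[{"x":0,"y":0,"z":0,"wx":0,"wy":0,"wz":0},{"x":0,"y":0,"z":0,"wx":0,"wy":0,"wz":0},{"x":0,"y":0,"z":0,"wx":0,"wy":0,"wz":0},{"x":0,"y":0,"z":0,"wx":0,"wy":0,"wz":0},{"x":0,"y":0,"z":0,"wx":0,"wy":0,"wz":0}]' 0.5 20
python3 -m creep '[{"x":0,"y":0,"z":-0.3,"wx":0,"wy":0,"wz":0},{"x":0,"y":0,"z":-0.5,"wx":0,"wy":0,"wz":0},{"x":0,"y":0,"z":-0.7,"wx":0,"wy":0,"wz":0},{"x":0,"y":0,"z":-0.7,"wx":0,"wy":0,"wz":0},{"x":0,"y":0,"z":-0.7,"wx":0,"wy":0,"wz":0},{"x":0,"y":0,"z":-0.7,"wx":0,"wy":0,"wz":0},{"x":0,"y":0,"z":-0.7,"wx":0,"wy":0,"wz":0},{"x":0,"y":0,"z":-0.7,"wx":0,"wy":0,"wz":0},{"x":0,"y":0,"z":-0.5,"wx":0,"wy":0,"wz":0}]' | egrep 'eef|time'
python3 plan.py 0.434 0.2255 0.217 166.4
```

```text
eef_pos: [0.6593, -0.0785, 0.1051]
force: [-3.5, 0.3, 5.7]
grip_force: 41.9
time_s: 21.13
eef_pos: [0.6591, -0.0784, 0.1038]
orientation: [-0.0, 0.715, 0.7, -0.0]
force: [1.0, 0.3, 1.2]
opening: 0.753
grip_force: 0.0
time_s: 21.88
eef_pos: [0.6594, -0.0784, 0.2165]
t 21.88 tcp [ 0.6594 -0.0784  0.2165] shift now [ 14.96 -11.59  -0.07] shift if turned [14.53 12.12 -0.03] turn [ 0.0005  0.0007 -0.4311] open 0.748 grip 0.0 F [-0.2 -0.1  0.6]
```

```bash
python3 -m creep '[{"x":0.88,"y":-0.68,"z":0,"wx":0,"wy":0,"wz":0},{"x":0.88,"y":-0.68,"z":0,"wx":0,"wy":0,"wz":0},{"x":0.88,"y":-0.68,"z":0,"wx":0,"wy":0,"wz":0},{"x":0.88,"y":-0.68,"z":0,"wx":0,"wy":0,"wz":0},{"x":0.88,"y":-0.68,"z":0,"wx":0,"wy":0,"wz":0},{"x":0.88,"y":-0.68,"z":0,"wx":0,"wy":0,"wz":0},{"x":0.88,"y":-0.68,"z":0,"wx":0,"wy":0,"wz":0},{"x":0.88,"y":-0.68,"z":0,"wx":0,"wy":0,"wz":0},{"x":0.88,"y":-0.68,"z":0,"wx":0,"wy":0,"wz":0}]' | egrep 'eef|time'
python3 -m creep '[{"x":0.88,"y":-0.68,"z":0,"wx":0,"wy":0,"wz":0},{"x":0.88,"y":-0.68,"z":0,"wx":0,"wy":0,"wz":0},{"x":0.88,"y":-0.68,"z":0,"wx":0,"wy":0,"wz":0},{"x":0.88,"y":-0.68,"z":0,"wx":0,"wy":0,"wz":0},{"x":0.88,"y":-0.68,"z":0,"wx":0,"wy":0,"wz":0},{"x":0.88,"y":-0.68,"z":0,"wx":0,"wy":0,"wz":0},{"x":0.88,"y":-0.68,"z":0,"wx":0,"wy":0,"wz":0},{"x":0.88,"y":-0.68,"z":0,"wx":0,"wy":0,"wz":0}]' | egrep 'eef|time'
python3 -m creep '[{"x":0,"y":0,"z":0,"wx":0,"wy":0,"wz":-0.036},{"x":0,"y":0,"z":0,"wx":0,"wy":0,"wz":-0.036},{"x":0,"y":0,"z":0,"wx":0,"wy":0,"wz":-0.036},{"x":0,"y":0,"z":0,"wx":0,"wy":0,"wz":-0.036},{"x":0,"y":0,"z":0,"wx":0,"wy":0,"wz":-0.036},{"x":0,"y":0,"z":0,"wx":0,"wy":0,"wz":-0.036},{"x":0,"y":0,"z":0,"wx":0,"wy":0,"wz":-0.036},{"x":0,"y":0,"z":0,"wx":0,"wy":0,"wz":-0.036},{"x":0,"y":0,"z":0,"wx":0,"wy":0,"wz":-0.036},{"x":0,"y":0,"z":0,"wx":0,"wy":0,"wz":-0.036},{"x":0,"y":0,"z":0,"wx":0,"wy":0,"wz":-0.036},{"x":0,"y":0,"z":0,"wx":0,"wy":0,"wz":-0.035}]' | egrep 'eef|time'
python3 plan.py 0.434 0.2255 0.079 166.4
python3 - <<'E'
from h import *
p,d=arm.grab_frame("scene"); np.save("pics/s5.npy",d)
cv2.imwrite("pics/s5.png",np.hstack([crop(p,325,180,130,100,3),crop(p,250,230,130,100,3)]))
E
```

```text
time_s: 22.63
eef_pos: [0.5394, 0.0833, 0.2146]
time_s: 23.3
eef_pos: [0.4336, 0.2264, 0.2146]
time_s: 24.3
eef_pos: [0.4343, 0.2256, 0.2146]
t 24.30 tcp [0.4343 0.2256 0.2146] shift now [ 0.02 -0.01  6.78] shift if turned [ 0.01 -0.01  6.78] turn [0.0001 0.0002 0.0016] open 0.745 grip 0.0 F [-0.   0.   0.5]
```

View pics/s5.png

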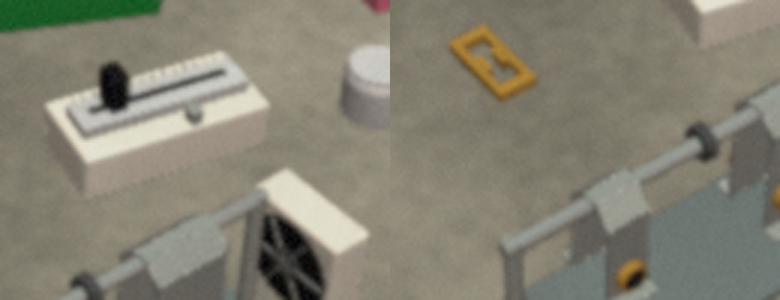

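Both carriers hang square on their own halves: narrow at crop (615,220), wide at (180,260). Descending on the grip, and measuring the pointer in the box frame.

```bash
python3 -m creep '[{"x":0,"y":0,"z":0.75,"wx":0,"wy":0,"wz":0},{"x":0,"y":0,"z":0.75,"wx":0,"wy":0,"wz":0},{"x":0,"y":0,"z":0.75,"wx":0,"wy":0,"wz":0},{"x":0,"y":0,"z":0.75,"wx":0,"wy":0,"wz":0},{"x":0,"y":0,"z":0.75,"wx":0,"wy":0,"wz":0},{"x":0,"y":0,"z":0.75,"wx":0,"wy":0,"wz":0},{"x":0,"y":0,"z":0.75,"wx":0,"wy":0,"wz":0},{"x":0,"y":0,"z":0.75,"wx":0,"wy":0,"wz":0},{"x":0,"y":0,"z":0.5,"wx":0,"wy":0,"wz":0},{"x":0,"y":0,"z":0.2,"wx":0,"wy":0,"wz":0}]' - 20 | egrep 'eef|time|force'
python3 -m creep '[{"x":0,"y":0,"z":0,"wx":0,"wy":0,"wz":0},{"x":0,"y":0,"z":0,"wx":0,"wy":0,"wz":0},{"x":0,"y":0,"z":0,"wx":0,"wy":0,"wz":0},{"x":0,"y":0,"z":0,"wx":0,"wy":0,"wz":0},{"x":0,"y":0,"z":0,"wx":0,"wy":0,"wz":0},{"x":0,"y":0,"z":0,"wx":0,"wy":0,"wz":0},{"x":0,"y":0,"z":0,"wx":0,"wy":0,"wz":0},{"x":0,"y":0,"z":0,"wx":0,"wy":0,"wz":0}]' -1 20
python3 - <<'E'
from h import *
a=np.radians(-13.6);c,s=np.cos(a),np.sin(a)
for n,c0 in(("top",(.4462,.2715)),("scene",(.4424,.2689))):
    P=cloud(n,np.load(f"pics/{n}0.npy")); I=cv2.imread(f"pics/{n}0.png").astype(int)
    d=P-np.array([*c0,0]); X=c*d[...,0]+s*d[...,1]; Y=-s*d[...,0]+c*d[...,1]; Z=P[...,2]
    # pointer: darker than box, on +x strip
    br=I.sum(-1)
    m=(X>.019)&(X<.042)&(abs(Y)<.08)&(Z>.035)&(Z<.09)
    med=np.median(br[m]); k=m&(br<med-90); v,u=np.nonzero(k)
    print(n,'dark',k.sum(),'X',np.percentile(X[k],[5,50,95]).round(4),'Y',np.percentile(Y[k],[5,50,95]).round(4),'Z',np.median(Z[k]).round(4),'px',u.mean(),v.mean())
    k=m&(Z>.058)&(abs(Y)<.06); print('  high',k.sum(),X[k].mean(),Y[k].mean())
    q=np.median(np.array([u[:],v[:]]),1)
    g=(Z>.09)&(Z<.12)&(abs(X)<.03)&(abs(Y)<.09); print('  grip X,Y',X[g].mean(),np.percentile(Y[g],[5,50,95]))
o=np.array([.4445,.2702]);
print("tri pointer in box:",end='')
p=tri((254.25,225),(390,217.5))[:2]-o; print(c*p[0]+s*p[1],-s*p[0]+c*p[1])
e=arm.read_state()['eef_pos'][:2]-o; print("tcp in box",c*e[0]+s*e[1],-s*e[0]+c*e[1])
t=cv2.imread("pics/top0.png");cv2.imwrite("pics/box.png",crop(t,222,212,75,52,10))
E
```

```text
time_s: 25.18
eef_pos: [0.4338, 0.2255, 0.079]
force: [0.1, -0.5, 0.7]
grip_force: 0.0
time_s: 25.85
eef_pos: [0.4346, 0.2257, 0.0807]
orientation: [0.001, 0.119, 0.993, 0.0]
force: [-0.9, 0.0, 6.0]
opening: 0.23
grip_force: 23.4
top dark 17 X [0.0275 0.0351 0.0401] Y [0.0131 0.0176 0.0224] Z 0.0615 px 254.2941176470588 224.7058823529412
  high 36 0.02924839747115176 0.013401181814793953
  grip X,Y -1.2686445622858953e-05 [-0.05435395 -0.04549777 -0.03674007]
scene dark 157 X [0.0194 0.0227 0.0413] Y [-0.0735  0.0136  0.0657] Z 0.0591 px 382.3949044585987 218.3312101910828
  high 83 0.025059507850445365 0.0004263286746037066
  grip X,Y 0.003745263567665598 [-0.05532913 -0.0485058  -0.03574485]
tri pointer in box:0.034980766372802376 0.019005676725004916
tcp in box 0.000867766604579049 -0.04553639512319913
```

View pics/box.png

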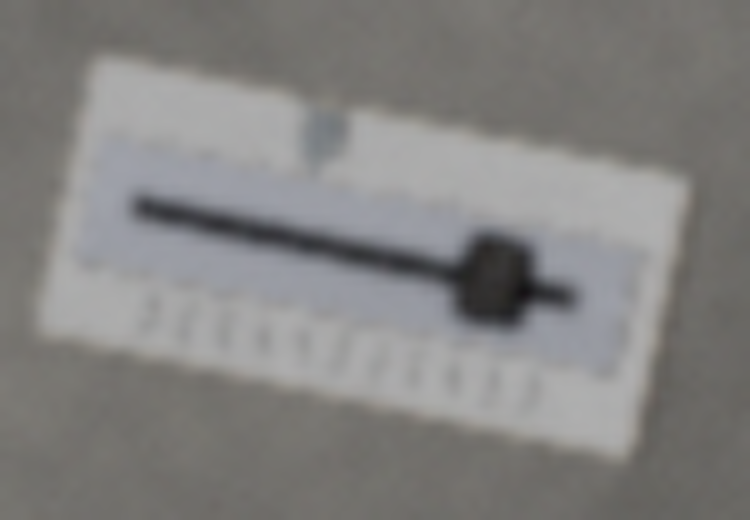

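Enlarged top view: pointer body at (326,130) with its nose tip at (318,170). The slot ends are at (140,206) and (572,297), and the grip is at (492,280).

Run:
```python
from h import *
a=np.radians(-13.6);u=np.array([-np.sin(a),np.cos(a)])
f=lambda x,y,z:atz("top",222+(x+.5)/10-.5,212+(y+.5)/10-.5,z)[:2]
A=f(140,206,.064);B=f(572,297,.064);dd=A-B;print('slot angle',np.degrees(np.arctan2(dd[1],dd[0]))-90,'len',np.hypot(*dd))
cs=[f(x,y,.05) for x,y in((97,60),(690,180),(632,460),(40,335))];ctr=np.mean(cs,0);print('box ctr',ctr,'slot ctr',(A+B)/2)
e=(cs[0]-cs[1]+cs[3]-cs[2]);print('box angle',np.degrees(np.arctan2(e[1],e[0]))-90)
for nm,p in dict(body=f(326,130,.064),nose=f(318,170,.06),grip=f(492,280,.1045)).items(): print(nm,p,'Y',(p-ctr)@u, 'Yslot',(p-(A+B)/2)@u)
```

```text
slot angle -13.328776339497423 len 0.1352308039803423
box ctr [0.44549289 0.2713042 ] slot ctr [0.4469465  0.27225966]
box angle -13.113745390044443
body [0.48441612 0.28070795] Y 0.018292563940438114 Yslot 0.017022086199634894
nose [0.47249375 0.28389239] Y 0.018584272925656623 Yslot 0.017313795184853403
grip [0.43514556 0.22700789] Y -0.04548737621652184 Yslot -0.046757853957325055
```

```bash
python3 -m creep '[{"x":0,"y":0.2,"z":0,"wx":0,"wy":0,"wz":0},{"x":0,"y":0.4,"z":0,"wx":0,"wy":0,"wz":0},{"x":0,"y":0.5,"z":0,"wx":0,"wy":0,"wz":0},{"x":0,"y":0.5,"z":0,"wx":0,"wy":0,"wz":0},{"x":0,"y":0.5,"z":0,"wx":0,"wy":0,"wz":0},{"x":0,"y":0.5,"z":0,"wx":0,"wy":0,"wz":0},{"x":0,"y":0.4,"z":0,"wx":0,"wy":0,"wz":0},{"x":0,"y":0.2,"z":0,"wx":0,"wy":0,"wz":0},{"x":0,"y":0,"z":0,"wx":0,"wy":0,"wz":0},{"x":0,"y":0,"z":0,"wx":0,"wy":0,"wz":0},{"x":0,"y":0,"z":0,"wx":0,"wy":0,"wz":0}]'
python3 plan.py 0.4496 0.2877 0.08 166.4
```

```text
time_s: 26.77
eef_pos: [0.4498, 0.2883, 0.0807]
orientation: [0.001, 0.119, 0.993, 0.001]
force: [-1.0, 0.9, 4.6]
opening: 0.23
grip_force: 23.3
t 26.77 tcp [0.4498 0.2883 0.0807] shift now [ 0.   -0.03  0.04] shift if turned [ 0.   -0.03  0.04] turn [ 0.0005  0.0005 -0.0001] open 0.230 grip 23.3 F [-1.   0.9  4.6]
```

```bash
python3 -m creep '[{"x":0,"y":0,"z":0,"wx":0,"wy":0,"wz":0},{"x":0,"y":0,"z":0,"wx":0,"wy":0,"wz":0},{"x":0,"y":0,"z":0,"wx":0,"wy":0,"wz":0},{"x":0,"y":0,"z":0,"wx":0,"wy":0,"wz":0},{"x":0,"y":0,"z":0,"wx":0,"wy":0,"wz":0},{"x":0,"y":0,"z":0,"wx":0,"wy":0,"wz":0}]' 0.4 20 | egrep 'eef|force|open'
python3 -m creep '[{"x":0,"y":0,"z":-0.4,"wx":0,"wy":0,"wz":0},{"x":0,"y":0,"z":-0.8,"wx":0,"wy":0,"wz":0},{"x":0,"y":0,"z":-0.8,"wx":0,"wy":0,"wz":0},{"x":0,"y":0,"z":-0.8,"wx":0,"wy":0,"wz":0},{"x":0,"y":0,"z":-0.8,"wx":0,"wy":0,"wz":0},{"x":0,"y":0,"z":-0.8,"wx":0,"wy":0,"wz":0},{"x":0,"y":0,"z":-0.8,"wx":0,"wy":0,"wz":0},{"x":0,"y":0,"z":-0.8,"wx":0,"wy":0,"wz":0},{"x":0,"y":0,"z":-0.8,"wx":0,"wy":0,"wz":0}]' | egrep 'eef|time'
python3 -m creep '[{"x":0,"y":-0.5,"z":0,"wx":0,"wy":0,"wz":0},{"x":0,"y":-1,"z":0,"wx":0,"wy":0,"wz":0},{"x":0,"y":-1,"z":0,"wx":0,"wy":0,"wz":0},{"x":0,"y":-1,"z":0,"wx":0,"wy":0,"wz":0},{"x":0,"y":-1,"z":0,"wx":0,"wy":0,"wz":0},{"x":0,"y":-1,"z":0,"wx":0,"wy":0,"wz":0},{"x":0,"y":-1,"z":0,"wx":0,"wy":0,"wz":0},{"x":0,"y":-1,"z":0,"wx":0,"wy":0,"wz":0},{"x":0,"y":-1,"z":0,"wx":0,"wy":0,"wz":0},{"x":0,"y":-1,"z":0,"wx":0,"wy":0,"wz":0},{"x":0,"y":-1,"z":0,"wx":0,"wy":0,"wz":0},{"x":0,"y":-1,"z":0,"wx":0,"wy":0,"wz":0}]' | egrep 'eef|time'
python3 - <<'E'
from h import *
t,d=arm.grab_frame("top");s,_=arm.grab_frame("scene")
P=cloud("top",d);g=(P[...,2]>.09)&(P[...,2]<.12)&(np.hypot(P[...,0]-.45,P[...,1]-.289)<.04);G=P[g];print(len(G),cv2.minAreaRect((G[:,:2]*1000).astype('f4')))
b=crop(s,240,180,220,160,1.8)
a=crop(t,222,212,75,45,5.28)
W=max(a.shape[1],b.shape[1])
cv2.imwrite("pics/end.png",np.vstack([cv2.copyMakeBorder(x,0,0,0,W-x.shape[1],cv2.BORDER_CONSTANT) for x in(a,b)]))
E
```

```text
eef_pos: [0.4492, 0.2878, 0.0798]
force: [-0.2, -1.0, -0.4]
opening: 0.701
grip_force: 0.0
time_s: 28.02
eef_pos: [0.4492, 0.2877, 0.2174]
time_s: 29.02
eef_pos: [0.3941, 0.0631, 0.2154]
63 ((450.40093994140625, 289.7924499511719), (20.7755126953125, 25.704505920410156), 80.95954132080078)
```

View pics/end.png

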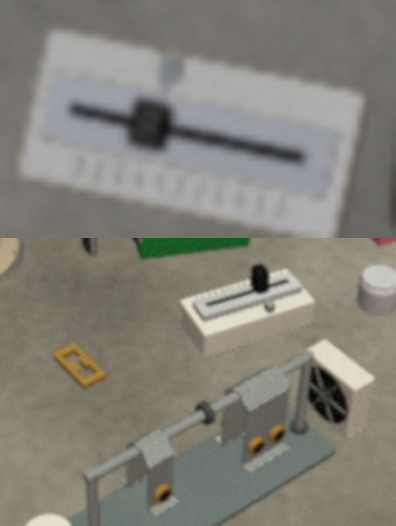

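The end view shows both carriers square on their halves, at (155,450) and (262,390). The grip at (260,278) stands level with the pointer at (270,306), within about 1 mm by depth. The gripper is clear of everything, so I'm handing in.

```bash
python3 -c "
from station import arm
print(arm.sign_off())"
```

```text
the job is handed in; nothing more can be done
None
```

I handed the job in at about 29 s: both carriers hang squarely on their own halves of the bar, the fan slider stands level with the pointer to within about 1 mm, and I didn't touch the jar, tin, mould or scraper.

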